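# Tip the offcut slugs through the scrap bin's flap

## Robot

A 6-joint arm with a two-finger parallel gripper is mounted at the origin on the work surface. World frame = base frame: x ahead of the robot, y to its left, z up, the work surface at z = 0. Lengths are in m, angles in degrees, forces in N, time in s.
With the tool pointing down it reaches from about 0.3 to 0.75 m from the base axis. Payload 8.5 kg.
Tool frame: the origin (TCP) lies at the very end of the fingers, on their centre line; the grasp point (between the pads) lies env.pinch_z behind it (env.pinch_z is the distance from the TCP to the grasp point, in m); z points along the fingers, y is the line along which they close (so a half turn about z gives the same grasp; the last joint's range is limited). The gripper opens to 85 mm and grips with 20 to 120 N. Pads are 22 mm wide; open, the fingers measure 114 mm over their backs; the gripper's body (76 mm by 85 mm) begins 54 mm behind the grasp point. The pads swing forward as they close: fully open they stand 13 mm farther back than shut.
Start: joints at [-76.163, 21.807, 74.336, -0, 83.858, -12.336], TCP at [0.243, -0.494, 0.231] pointing down, gripper open.
Joint ranges: [-178.18, 178.18], [-50.72, 133.34], [12.68, 142.11], [-81.47, 261.47], [9.98, 163.14], [-165.26, 165.26]. Speed limits (degrees/s): [136.94, 136.94, 180, 180, 180, 180].

## Interface

Orientations are given as a 3x3 rotation matrix whose columns are the frame's x, y, z axes.
In Python, from rig import telemetry, get_image, env gives the robot as it stands. The module is installed in compiled form; this text tells all that it offers.
- The arm moves only by the tool apply_moves, never from a script. Its argument "series" is a list of rows, each a list of 7 numbers: the shift along the tool's x, y, z in mm, then the turn, a rotation vector about the tool's x, y, z in degrees, then the opening, from 0 (shut) to 1 (fully open). A call has 1 to 12 rows; each row shifts and turns the commanded pose from where the row before left it, along the tool's axes as they then stand; what a row does not reach is not made up. A row lasts 1/8 s, in which the tool goes at most 62.5 mm and 10.7 degrees, less where a joint would pass 70% of its speed; a pose out of reach is approached as far as the arm can. A call with a gripper value outside its range is refused whole. The fingers move at their own pace and stop on an object; "grip_force" is the grip in N (left out, the last holds). Time passes only in rows, so rows that do not move let the fingers close. It gives the time, the measured TCP pose, the force, the opening and the grip force at its end, in the units of the state.
- telemetry.observe(): the state, without advancing time (a new reading comes with each control period).
- get_image(name): name is "scene" or "top" or "wrist"; returns a dict with "frame" (420x560x3 uint8, red, green, blue), "z_map" (420x560 float32, m along the optical axis (not along the pixel's ray), 0 where there is no reading), "vertical_fov" (degrees; the focal length in pixels is half the picture's height over the tangent of half this angle, whatever the lens; pixels are square), "cx", "cy" (the principal point, pixels), "eye" and "attitude" of the camera in the world; the wrist camera has in their place "mount" (4x4, takes a point from camera to tool coordinates, whose origin is the TCP and whose axes are the flange's). Camera axes: x right, y up, looking along -z (the intrinsics and any distortion apply to the point x, -y, -z); pixel columns grow to the right and rows downward; lengths in m; the calibration is good to about 2 mm. A picture is of the moment at which its call begins: read the wrist's pose just before it.
- env.close_job(): hands the job in; it is judged then, once.
The state is a dict: "time_s": time; "q": joint angles; "qvel": joint speeds; "joint_efforts": joint torques, N m; "position": TCP position; "tool_rot": TCP orientation; "ft_force": force on the tool from outside, world axes, zero at the start; "wrist_torque": the same for the moment, N m; "grip_width": finger opening in m; "gripper_force": force on a finger pad.
Only numpy, scipy, OpenCV 4.12 (cv2) and the standard library are available. Lean on these libraries where they do the work, as an engineer would, in place of code of your own. Each camera call takes 0.05 s, during which the arm holds its last target. There are 200 camera calls.

## Task

Pick up the tipping pan that holds the two round offcut slugs, press the scrap bin's sprung flap open with the pan's pouring lip (not with the gripper) and tip both slugs through into the bin. Then draw the pan out so that the flap springs shut, and stand the empty pan upright on the bench. Leave the other pan, with the corner cleats, where it is.

Things in the scene. Friction and masses are not known exactly. Their poses are not given: they have to be found in the camera images.
- scrap_pan: Dark sheet-steel tipping pan holding the two slugs, 0.22 kg, 74 mm wide (y); its twin holds cleats. Origin under its flat floor (4 mm thick, x -30 to +54 mm); z up; -x is the pouring direction. Side walls 45 mm high. From x = -30 mm a 12 degree ramp rises to the lip. Carry it level to about 15 degrees; tilted lip-down 55 to 65 degrees the slugs slide out.
- pan_lip (a point): Middle of the scrap pan's pouring lip edge (74 mm wide), at pan x = -74, z = 12 mm. The lip reaches about 8 mm beyond the side walls. Axes as the pan's.
- pan_tab (a point): Grip point on the scrap pan's back tab, at pan x = 50, z = 88 mm: an upright plate 8 mm thick (pan x), 40 mm wide (y), free from 45 to 112 mm above the underside. Pinch it from above, fingers closing along the pan's x. Axes as the pan's.
- slug_a: Solid round aluminium bar offcut, 20 mm diameter, 16 mm long, 14 g, loose on end in the scrap pan. Origin: centre of its lower end.
- slug_b: The second slug, same as slug_a.
- bin: Fixed grey sheet-steel scrap bin, 200 (x) x 220 (y) x 150 mm high; its +x side roughly towards the pans. Origin: centre of underside, z up. Mouth in its top, x -70 to +55, y -80 to +80 mm, shut by an aluminium flap flush with the top. 22 mm high guards round the mouth at x = -97 and y = +-87 mm; the +x side is open: bring the pan over it, pan x along bin x, lip to -x.
- hinge (a point): Middle of the flap's hinge line (along y), at bin x = 55, z = 150 mm. Axes as the bin's. The flap reaches 118 mm from it to -x. With the pan's lip pressed to 60 mm on the -x side of this point and 65 mm below it, pan tilted 55 to 65 degrees, the flap lies near 0.85 rad as a slide on from the lip, with 40 mm clear past its free edge.
- flap (a joint): The flap, rad: 0 shut (level), grows as its free (-x) edge swings down into the bin, stop at 1.25; opens inwards only. A spring shuts it by itself: about 2 N at 60 mm from the hinge starts it, about 4 N holds it at 0.9 rad.
- stock_pan: The twin pan, holding two L-shaped aluminium corner cleats (good stock): leave alone. Origin and axes as the scrap pan's.

How it is judged:
By the outcome, as a careful person would: the job done as asked, in the order asked, and still so for the second after the job is handed in, with the robot touching nothing.
It also fails if it takes over 59 s, if anything falls off the work surface, if the arm or the gripper's body presses on something with over 40 N, if the wrist force passes 120 N, or if a joint passes its speed limit or range.

## Working session

There is one attempt and no reset: what is moved stays moved. The work goes in short steps, Python scripts to look and compute and a tool call to move; the robot and the scene stay as the last step left them, time stands still between calls to the robot, and variables do not carry over. Pictures are saved under pics/ and viewed, at most 10 in all, crops included, and the job is handed in when it is done.

Besides the shell and the picture viewer there is one more tool, called after "Emit:" by a JSON object that holds its "api" and its "payload", one argument or row to a line. apply_moves: Moves the arm, as the interface text tells. Its arguments: {"type":"object","properties":{"series":{"type":"array"},"grip_force":{"type":"number"}},"required":["series"]}

```bash
mkdir -p pics; ls
cat > h.py <<'E'
import numpy as np, cv2
from rig import telemetry, get_image, env
def grab(name):
    s=telemetry.observe(); d=get_image(name); d['s']=s; return d
def pts(d):
    """world xyz per pixel"""
    z=d['z_map']; h,w=z.shape; f=h/2/np.tan(np.radians(d['vertical_fov'])/2)
    u,v=np.meshgrid(np.arange(w),np.arange(h))
    X=np.stack([(u-d['cx'])/f*z,-(v-d['cy'])/f*z,-z],-1)
    if 'mount' in d:
        M=np.array(d['mount']); X=X@M[:3,:3].T+M[:3,3]
        R=np.array(d['s']['tool_rot']); t=np.array(d['s']['position'])
    else: R=np.array(d['attitude']); t=np.array(d['eye'])
    P=X@R.T+t; P[z==0]=np.nan; return P
def save(d,n): cv2.imwrite(f'pics/{n}.png',d['frame'][:,:,::-1])
E
python3 - <<'E'
from h import *
for n in ('scene','top'):
    d=grab(n); save(d,n); print(n,{k:np.round(v,4).tolist() if not isinstance(v,str) else v for k,v in d.items() if k not in('frame','z_map','s')})
    np.save(f'{n}_P.npy',pts(d)); print([k for k in d])
print({k:np.round(v,3).tolist() for k,v in telemetry.observe().items()},env.pinch_z)
E
```

```text
pics
scene {'vertical_fov': 49.5676, 'cx': 280.5044, 'cy': 210.1364, 'eye': [0.7919, -0.2781, 0.8104], 'attitude': [[0.7692, -0.5555, 0.3158], [0.639, 0.6731, -0.3723], [-0.0058, 0.4882, 0.8727]]}
['frame', 'z_map', 'vertical_fov', 'cx', 'cy', 'eye', 'attitude', 's']
top {'vertical_fov': 52.4907, 'cx': 285.6671, 'cy': 209.4254, 'eye': [0.4102, 0.0163, 0.9501], 'attitude': [[0.0036, 0.9871, -0.16], [-1.0, 0.0025, -0.007], [-0.0065, 0.16, 0.9871]]}
['frame', 'z_map', 'vertical_fov', 'cx', 'cy', 'eye', 'attitude', 's']
{'time_s': 0.1, 'q': [-76.165, 21.838, 74.379, -0.002, 83.858, -12.336], 'qvel': [0.062, -0.045, -0.074, -0.044, 0.028, -0.016], 'joint_efforts': [0.005, -44.922, -23.166, -0.0, 0.004, 0.0], 'position': [0.243, -0.493, 0.231], 'tool_rot': [[0.897, 0.441, -0.0], [0.441, -0.897, 0.001], [0.0, -0.001, -1.0]], 'ft_force': [0.18, 0.066, 1.203], 'wrist_torque': [-0.041, -0.014, -0.019], 'gripper_force': 0.0, 'grip_width': 0.085} 0.0187
```

View pics/scene.png

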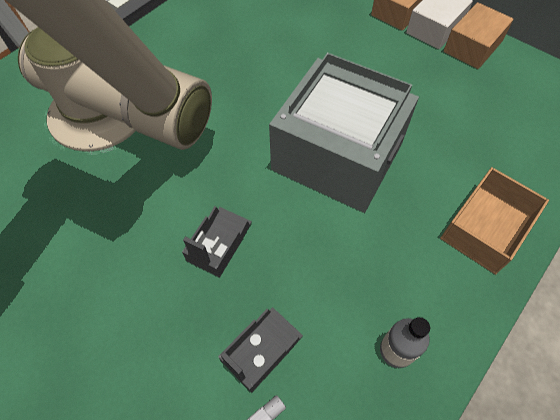

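View pics/top.png

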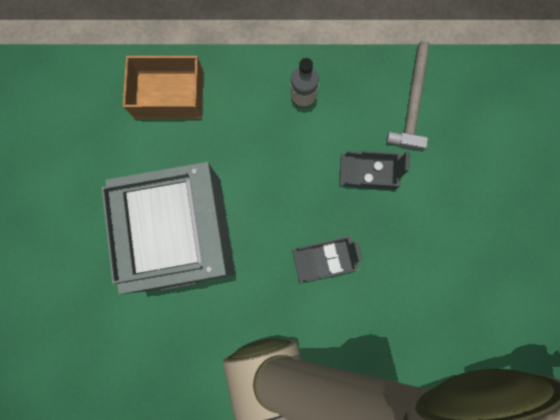

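The top view shows the scrap pan with two slugs at px (373,171), tab to the right (world -y). The stock pan is at (325,260). The bin is at (165,228), with its open +x side to the right. The scene view agrees: scrap pan (260,348), stock pan (217,242).

```bash
cat > m.py <<'E'
from h import *
def rect(Q):
    r=cv2.minAreaRect(Q[:,:2].astype(np.float32)*1000); return np.round(r[0],1),np.round(r[1],1),round(r[2],2)
T=np.load('top_P.npy'); S=np.load('scene_P.npy')
reg={'top':{'bin':(90,240,150,305),'scrap':(330,415,145,195),'stock':(285,365,232,288)},'scene':{'bin':(255,430,40,220),'scrap':(215,305,300,392),'stock':(178,255,200,280)}}
for n,P in(('top',T),('scene',S)):
    print(n,'table z',np.nanmedian(P[:,:,2]), 'table p5/95',np.nanpercentile(P[:,:,2][P[:,:,2]<.01],[5,95]))
    for k,(a,b,c,d) in reg[n].items():
        Q=P[c:d,a:b].reshape(-1,3); Q=Q[~np.isnan(Q).any(1)]
        for lo,hi in ([(.142,.158),(.163,.18),(.142,.18)] if k=='bin' else [(.002,.012),(.012,.03),(.038,.05),(.055,.12),(.008,.12)]):
            q=Q[(Q[:,2]>lo)&(Q[:,2]<hi)]
            if len(q)>5: print(k,lo,hi,len(q),*rect(q),'mean',np.round(q.mean(0)*1000,1),'zmax',round(q[:,2].max(),4))
E
python3 m.py
```

```text
top table z 0.00036980901481731276 table p5/95 [-0.75029573  0.00321851]
bin 0.142 0.158 11371 [507.9 252.7] [221.1 200.5] 10.29 mean [504.7 249.6 150.2] zmax 0.158
bin 0.163 0.18 754 [504.1 273.1] [180.8 160.9] 10.48 mean [505.2 307.3 170.2] zmax 0.1764
bin 0.142 0.18 12302 [507.9 253.2] [221.1 201.5] 10.36 mean [504.9 254.1 151.6] zmax 0.1764
scrap 0.002 0.012 1427 [ 657.1 -174.7] [193.9 115.7] 89.95 mean [ 655.7 -165.7    5.6] zmax 0.012
scrap 0.012 0.03 539 [ 663.2 -182.7] [166.  103.7] 86.71 mean [ 653.3 -162.7   19. ] zmax 0.0299
scrap 0.038 0.05 277 [ 649.7 -171.1] [112.1  75.5] 86.91 mean [ 648.2 -192.8   44.1] zmax 0.0499
scrap 0.055 0.12 219 [ 646.5 -222.5] [ 9.3 40.7] 85.04 mean [ 644.5 -220.5   92.5] zmax 0.1152
scrap 0.008 0.12 1513 [ 663.6 -183.4] [167.4 104.5] 86.39 mean [ 651.6 -171.9   34.1] zmax 0.1152
stock 0.002 0.012 1692 [452.5 -63.2] [120.9 174.6] 0.21 mean [451.8 -58.6   6.1] zmax 0.012
stock 0.012 0.03 215 [451.7 -56.7] [ 71.7 121.9] 14.59 mean [447.3 -38.2  16.6] zmax 0.03
stock 0.038 0.05 231 [453.1 -67.8] [ 74.  112.7] 13.05 mean [459.2 -91.9  44.7] zmax 0
[... 785 characters left out ...]
24 mean [ 653.7 -195.8   43.8] zmax 0.0498
scrap 0.055 0.12 236 [ 647.9 -226.2] [ 8.2 40.2] 86.35 mean [ 650.6 -227.2  101.8] zmax 0.1143
scrap 0.008 0.12 1841 [ 651.2 -166.6] [127.7  75.2] 86.23 mean [ 651.8 -169.7   34.3] zmax 0.1143
stock 0.002 0.012 1260 [437.8 -64.7] [155.4 172.4] 39.51 mean [447.8 -52.    6.5] zmax 0.012
stock 0.012 0.03 499 [452.8 -64.6] [ 74.5 128.6] 12.84 mean [459.  -70.8  20.5] zmax 0.0299
stock 0.038 0.05 341 [454.7 -73.7] [ 75.2 109.2] 12.38 mean [464.2 -94.7  43.2] zmax 0.0498
stock 0.055 0.12 343 [ 465.8 -123. ] [41.2  8.7] 13.79 mean [ 468.7 -124.    91.6] zmax 0.1137
stock 0.008 0.12 1907 [452.5 -64.5] [ 75.4 129.1] 12.72 mean [458.  -78.9  37.1] zmax 0.1137
```

Emit:
{"api": "apply_moves", "payload": {
  "series": [
    [50, -7, 0, 0, 0, 0, 1],
    [55, -7, 0, 0, 0, 0, 1],
    [55, -7, 0, 0, 0, 0, 1],
    [55, -7, 0, 0, 0, 0, 1],
    [45, -6, -20, 0, 0, 0, 1],
    [0, 0, 0, 0, 0, 0, 1]
  ]
}}

```text
time_s: 0.85
position: [0.4631, -0.3467, 0.2521]
tool_rot: [[0.896, 0.445, 0.001], [0.445, -0.896, -0.001], [0.001, 0.002, -1.0]]
ft_force: [0.2, 0.0, -0.7]
grip_width: 0.0856
gripper_force: 0.0
```

```bash
cat > log.py <<'E'
from h import *; import json
s=telemetry.observe(); s={k:np.array(v).tolist() for k,v in s.items()}
open('log.jsonl','a').write(json.dumps(s)+'\n'); print({k:np.round(s[k],4).tolist() for k in('time_s','q','position','tool_rot','ft_force','grip_width')})
E
python3 log.py
```

```text
{'time_s': 0.85, 'q': [-48.5466, 23.9213, 67.4595, 0.0192, 88.5132, 15.0432], 'position': [0.4631, -0.3467, 0.2521], 'tool_rot': [[0.8956, 0.4448, 0.0015], [0.4448, -0.8956, -0.0012], [0.0008, 0.0017, -1.0]], 'ft_force': [0.2151, 0.0386, -0.707], 'grip_width': 0.0856}
```

Emit:
{"api": "apply_moves", "payload": {
  "series": [
    [50, -7, 0, 0, 0, 0, 1],
    [55, -7, 0, 0, 0, 0, 1],
    [55, -7, 0, 0, 0, 0, 1],
    [55, -7, 15, 0, 0, 0, 1],
    [0, 0, 0, 0, 0, 10, 1],
    [0, 0, 0, 0, 0, 10, 1],
    [0, 0, 0, 0, 0, 0, 1]
  ]
}}

```text
time_s: 1.72
position: [0.641, -0.2292, 0.2355]
tool_rot: [[0.994, 0.108, -0.001], [0.108, -0.994, 0.001], [-0.001, -0.001, -1.0]]
ft_force: [0.6, 0.4, -0.2]
grip_width: 0.0857
gripper_force: 0.0
```

```bash
python3 log.py
```

```text
{'time_s': 1.725, 'q': [-29.6117, 35.6168, 49.6509, -0.0112, 94.8163, 54.1749], 'position': [0.641, -0.2292, 0.2355], 'tool_rot': [[0.9941, 0.1082, -0.0014], [0.1082, -0.9941, 0.0006], [-0.0013, -0.0007, -1.0]], 'ft_force': [0.6241, 0.4313, -0.188], 'grip_width': 0.0857}
```

Emit:
{"api": "apply_moves", "payload": {
  "series": [
    [0, 0, -20, 10, 0, 0, 1],
    [0, 0, 0, 10, 0, 0, 1],
    [0, 0, 0, 0, 0, 0, 1]
  ]
}}

```text
time_s: 2.1
position: [0.6408, -0.2313, 0.2542]
tool_rot: [[0.994, 0.1, -0.038], [0.107, -0.934, 0.341], [-0.001, -0.343, -0.939]]
ft_force: [-0.4, -0.2, -0.4]
grip_width: 0.0854
gripper_force: 0.0
```

```bash
python3 log.py
```

```text
{'time_s': 2.1, 'q': [-35.4666, 40.9004, 39.0271, 16.1359, 112.9284, 53.0705], 'position': [0.6408, -0.2313, 0.2542], 'tool_rot': [[0.9943, 0.0996, -0.0379], [0.1066, -0.9339, 0.3412], [-0.0014, -0.3433, -0.9392]], 'ft_force': [-0.4083, -0.2161, -0.4209], 'grip_width': 0.0854}
```

Emit:
{"api": "apply_moves", "payload": {
  "series": [
    [0, 0, 0, -10, 0, 0, 1],
    [0, 0, 0, -10, 0, 0, 1],
    [0, 0, 0, 0, 0, 0, 1]
  ]
}}

```text
time_s: 2.48
position: [0.6415, -0.2258, 0.258]
tool_rot: [[0.994, 0.114, 0.002], [0.114, -0.994, -0.003], [0.001, 0.003, -1.0]]
ft_force: [-0.2, -0.6, 0.1]
grip_width: 0.0853
gripper_force: 0.0
```

```bash
python3 log.py
python3 - <<'E'
from h import *
d=grab('wrist'); save(d,'w1'); np.save('w1_P.npy',pts(d)); print(d['mount'])
E
```

```text
{'time_s': 2.475, 'q': [-29.2975, 34.9435, 47.3305, -0.1082, 97.5455, 54.1607], 'position': [0.6415, -0.2258, 0.258], 'tool_rot': [[0.9935, 0.1137, 0.0018], [0.1137, -0.9935, -0.0032], [0.0015, 0.0034, -1.0]], 'ft_force': [-0.1759, -0.6319, 0.1094], 'grip_width': 0.0853}
[[ 4.42529357e-04  9.45772197e-01  3.24830350e-01  8.35219040e-02]
 [ 9.99999896e-01 -4.54066145e-04 -4.02861839e-05 -8.98931697e-04]
 [ 1.09392912e-04  3.24830334e-01 -9.45772299e-01 -1.43851879e-01]
 [ 0.00000000e+00  0.00000000e+00  0.00000000e+00  1.00000000e+00]]
```

View pics/w1.png

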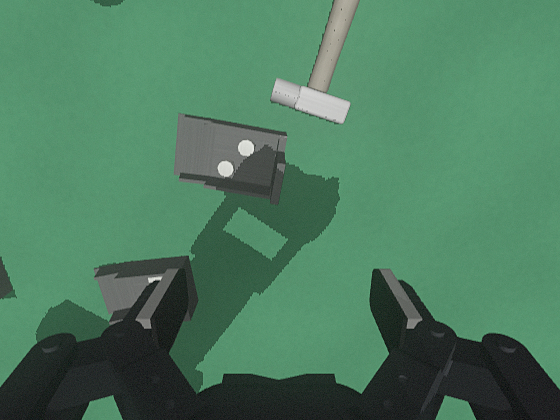

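The wrist view shows the scrap pan with both slugs at (226,168) and (246,148), and its tab at about (280,178), between the open fingers.

```bash
cat > kin.py <<'E'
import numpy as np, json
from scipy.optimize import least_squares
from scipy.spatial.transform import Rotation as Ro
def Rz(a): return Ro.from_euler('z',a,degrees=True).as_matrix()
def Ry(a): return Ro.from_euler('y',a,degrees=True).as_matrix()
S4=1
def fk(q,p):
    d1,a1,off,a2,a3,d4,d6=p
    A=Rz(q[0]); B=A@Ry(q[1]); C=A@Ry(q[1]+q[2]); W=C@Rz(S4*q[3])@Ry(q[4]); T=W@Rz(q[5]+90)
    return A@[a1,off,d1]+B@[0,0,a2]+C@[a3,0,d4]+W@[0,0,d6],T
def load(): 
    L=[json.loads(l) for l in open('log.jsonl')]
    L.append(dict(q=[-76.165,21.838,74.379,-0.002,83.858,-12.336],position=[.243,-.4935,.231],tool_rot=[[0.897,0.441,0],[0.441,-0.897,.001],[0,-.001,-1]])); return L
def fit():
    L=load()
    p0=np.array([.3,0,.118,.35,0,.35,.25])
    f=lambda p:np.concatenate([np.concatenate([(fk(l['q'],p)[0]-l['position'])*1000 for l in L]),(p-p0)*2])
    return least_squares(f,p0).x
def ik(P,R,p,q0,free=False):
    lo=np.array([-178,-50,13,-81,10.5,-165]);hi=np.array([178,133,142,261,163,165])
    def f(q):
        x,T=fk(q,p); return np.concatenate([(x-P)*1000,Ro.from_matrix(T@R.T).as_rotvec(degrees=True)])
    r=least_squares(f,np.clip(q0,lo+.1,hi-.1),bounds=(lo,hi)); return r.x,np.abs(r.fun).max()
E
python3 - <<'E'
import kin; from kin import *
p=fit(); print('p',p.round(4))
for l in load():
    x,T=fk(l['q'],p); print((x-l['position']).round(4),np.abs(T-l['tool_rot']).max().round(3))
P=np.load('w1_P.npy'); q=P[100:220,160:310].reshape(-1,3); q=q[~np.isnan(q).any(1)]
import cv2
for lo,hi in((.055,.12),(.1,.12),(.038,.05),(.008,.12),(.012,.03)):
    k=q[(q[:,2]>lo)&(q[:,2]<hi)]; r=cv2.minAreaRect((k[:,:2]*1000).astype(np.float32)); print(lo,hi,len(k),np.round(r[0],1),np.round(r[1],1),round(r[2],2),k[:,2].max().round(4))
E
```

```text
p [0.1301 0.0014 0.1176 0.5364 0.1027 0.3498 0.2571]
[ 0.0002 -0.      0.0001] 0.0
[0.     0.0001 0.    ] 0.0
[ 0.  0. -0.] 0.0
[ 0.      0.0001 -0.    ] 0.0
[-0.0004 -0.     -0.0001] 0.0
0.055 0.12 504 [ 647.  -223.6] [ 8.1 40.2] 86.26 0.1148
0.1 0.12 394 [ 647.  -223.6] [ 8.  40.1] 86.15 0.1148
0.038 0.05 836 [ 650.3 -170.8] [113.7  74.4] 86.26 0.0497
0.008 0.12 4630 [ 670.1 -175.3] [148.6 114.6] 86.42 0.1148
0.012 0.03 1879 [ 670.4 -175.4] [151.1 109.7] 88.13 0.03
```

```bash
cat > plan.py <<'E'
from kin import *
HC=np.array([.508,.251]); BY=-79.6
def panR(yaw,t): # t = lip-down tilt
    return Rz(yaw)@Ry(-t)
def hinge():
    return np.array([*(HC+.055*Rz(BY)[:2,0]),.150])
def toolpose(o,R,g,gz=.088,pz=.0187):
    tr=np.stack([g*-R[:,1],g*R[:,0],-R[:,2]],1)  # x=y x z
    return o+R@[.05,0,gz-pz],tr
def lip_origin(lip,R): return lip-R@[-.074,0,.012]
E
cat > p1.py <<'E'
from plan import *
p=fit(); q0=np.array(load()[-2]['q'])
Rc=Rz(BY); h=hinge()
for g in(1,-1):
    q=q0.copy(); q[5]+= 0 if g==1 else -180
    way=[('grasp',np.array([.6503,-.1738,.0]),-93.8,0),('lift',np.array([.6503,-.1738,.24]),-93.8,0)]
    way+=[('turn',lip_origin(h+Rc@[.05,0,.08],panR(BY,0)),BY,0),('over',lip_origin(h+Rc@[-.085,0,.05],panR(BY,15)),BY,15)]
    for i,f in enumerate(np.linspace(0,1,7)):
        t=15+45*f; a=.085-.025*f; d=-.003+.068*f
        way.append((f'tip{t:.0f}',lip_origin(h+Rc@[-a,0,-d],panR(BY,t)),BY,t))
    for n,o,y,t in way:
        P,R=toolpose(o,panR(y,t),g); q,e=ik(P,R,p,q,)
        # hinge clearance: pan coords of hinge vs underside
        hp=panR(y,t).T@(h-o)*1000; under=0 if hp[0]>-30 else (-30-hp[0])*np.tan(np.radians(12))
        print(g,n,P.round(3),q.round(1),'err',round(e,2),'clr',round(under-hp[2],1),round(hp[0]))
E
python3 p1.py
```

```text
Traceback (most recent call last):
  File "p1.py", line 12, in <module>
    P,R=toolpose(o,panR(y,t),g); q,e=ik(P,R,p,q,)
                                     ~~^^^^^^^^^^
  File "kin.py", line 23, in ik
    r=least_squares(f,np.clip(q0,lo+.1,hi-.1),bounds=(lo,hi)); return r.x,np.abs(r.fun).max()
  File "kin.py", line 22, in f
    x,T=fk(q,p); return np.concatenate([(x-P)*1000,Ro.from_matrix(T@R.T).as_rotvec(degrees=True)])
                                                   ~~~~~~~~~~~~~~^^^^^^^
  File "scipy/spatial/transform/_rotation.pyx", line 1143, in scipy.spatial.transform._rotation.Rotation.from_matrix
ValueError: Non-positive determinant (left-handed or null coordinate frame) in rotation matrix 0: [[-0.99886562 -0.04758272 -0.001831  ]
 [-0.04758837  0.99886199  0.00317476]
 [-0.00167785 -0.00325829  0.99999328]].
```

```bash
sed -i 's/g\*-R\[:,1\]/g*R[:,1]/' plan.py; python3 p1.py
```

```text
1 grasp [ 0.647 -0.224  0.069] [-29.   43.   63.2  -0.   73.8  64.8] err 0.0 clr -79.6 -361
1 lift [ 0.647 -0.224  0.309] [-29.   35.1  38.9   0.  106.   64.8] err 0.0 clr 160.4 -361
1 turn [0.549 0.026 0.287] [-9.7 19.9 68.  -0.  92.1 69.9] err 0.0 clr 88.0 -124
1 over [0.522 0.177 0.287] [ 13.4  21.7  66.7 -15.   92.3  92.5] err 0.0 clr 58.3 -5
1 tip15 [0.522 0.177 0.24 ] [ 13.4  23.2  72.  -15.   85.7  94.3] err 0.0 clr 12.9 7
1 tip22 [0.52  0.185 0.242] [ 17.5  24.8  71.  -22.3  87.4  98.8] err 0.0 clr 11.2 4
1 tip30 [0.518 0.195 0.242] [ 21.5  26.8  70.1 -29.4  89.5 103. ] err 0.0 clr 9.3 2
1 tip38 [0.516 0.206 0.24 ] [ 25.2  29.3  69.2 -36.1  92.  107. ] err 0.0 clr 7.5 2
1 tip45 [0.514 0.218 0.236] [ 28.6  32.3  68.4 -42.4  94.9 110.5] err 0.0 clr 6.4 4
1 tip52 [0.512 0.23  0.23 ] [ 31.7  35.6  67.7 -48.3  98.1 113.6] err 0.0 clr 6.2 8
1 tip60 [0.509 0.244 0.221] [ 34.3  39.3  66.9 -53.9 101.5 116.4] err 0.0 clr 7.5 12
-1 grasp [ 0.647 -0.224  0.069] [ -29.    43.    63.2   -0.    73.8 -115.2] err 0.0 clr -79.6 -361
-1 lift [ 0.647 -0.224  0.309] [ -29.    35.1   38.9    0.   106.  -115.2] err 0.0 clr 160.4 -361
-1 turn [0.549 0.026 0.287] [  -9.7   19.9   68.    -0.    92.1 -110.1] err 0.0 clr 88.0 -124
-1 over [0.522 0.177 0.287] [ 13.4  21.7  66.7 -15.   92.3 -87.5] err 0.0 clr 58.3 -5
-1 tip15 [0.522 0.177 0.24 ] [ 13.4  23.2  72.  -15.   85.7 -85.7] err 0.0 clr 12.9 7
-1 tip22 [0.52  0.185 0.242] [ 17.5  24.8  71.  -22.3  87.4 -81.2] err 0.0 clr 11.2 4
-1 tip30 [0.518 0.195 0.242] [ 21.5  26.8  70.1 -29.4  89.5 -77. ] err 0.0 clr 9.3 2
-1 tip38 [0.516 0.206 0.24 ] [ 25.2  29.3  69.2 -36.1  92.  -73. ] err 0.0 clr 7.5 2
-1 tip45 [0.514 0.218 0.236] [ 28.6  32.3  68.4 -42.4  94.9 -69.5] err 0.0 clr 6.4 4
-1 tip52 [0.512 0.23  0.23 ] [ 31.7  35.6  67.7 -48.3  98.1 -66.4] err 0.0 clr 6.2 8
-1 tip60 [0.509 0.244 0.221] [ 34.3  39.3  66.9 -53.9 101.5 -63.6] err 0.0 clr 7.5 12
```

```bash
cat > rows.py <<'E'
from plan import *
def rows(P0,R0,way,grip,k=1):
    """way: list of (P,R,n): n rows of linear/slerp travel; rounded rows, error carried so rounding does not build up"""
    P,R=np.array(P0,float),np.array(R0,float); out=[]
    for Pt,Rt,n in way:
        Ps,Rs=P.copy(),R.copy(); rv=Ro.from_matrix(Rs.T@Rt).as_rotvec()
        for i in range(1,n+1):
            Pi=Ps+(Pt-Ps)*i/n; Ri=Rs@Ro.from_rotvec(rv*i/n).as_matrix()
            s=np.round(R.T@(Pi-P)*1000,k); w=np.round(Ro.from_matrix(R.T@Ri).as_rotvec(degrees=True),k)
            out.append([*s.tolist(),*w.tolist(),grip]); P=P+R@s/1000; R=R@Ro.from_rotvec(w,degrees=True).as_matrix()
    print(len(out),'rows; max mm',max(np.linalg.norm(o[:3]) for o in out).round(1),'max deg',max(np.linalg.norm(o[3:6]) for o in out).round(1))
    print([[float(x)+0 for x in o] for o in out]); print('end',P.round(4)); return P,R
E
python3 - <<'E'
from rows import *
from rig import telemetry
s=telemetry.observe()
P,R=toolpose(np.array([.6503,-.1738,.001]),panR(-93.8,0),1)
rows(s['position'],s['tool_rot'],[(P+[0,0,.1],R,3),(P,R,5)],1)
E
```

```text
8 rows; max mm 29.1 max deg 3.4
[[2.0, -0.9, 29.0, 0.0, 0.0, 3.4, 1.0], [1.8, -1.0, 29.0, 0.0, 0.0, 3.4, 1.0], [1.9, -1.1, 28.9, 0.0, 0.0, 3.4, 1.0], [0.0, 0.0, 20.0, 0.0, 0.0, 0.0, 1.0], [0.0, 0.0, 20.0, 0.0, 0.0, 0.0, 1.0], [-0.1, 0.0, 20.0, 0.0, 0.0, 0.0, 1.0], [0.0, 0.0, 20.0, 0.0, 0.0, 0.0, 1.0], [0.0, 0.0, 20.0, 0.0, 0.0, 0.0, 1.0]]
end [ 0.647  -0.2237  0.0703]
```

Emit:
{"api": "apply_moves", "payload": {
  "series": [
    [2, -1, 29, 0, 0, 3.5, 1],
    [2, -1, 29, 0, 0, 3.5, 1],
    [2, -1, 29, 0, 0, 3.3, 1],
    [0, 0, 20, 0, 0, 0, 1],
    [0, 0, 20, 0, 0, 0, 1],
    [0, 0, 20, 0, 0, 0, 1],
    [0, 0, 20, 0, 0, 0, 1],
    [0, 0, 20, 0, 0, 0, 1],
    [0, 0, 0, 0, 0, 0, 1]
  ]
}}

```text
time_s: 3.65
position: [0.6464, -0.2256, 0.0673]
tool_rot: [[0.997, -0.072, -0.004], [-0.072, -0.997, 0.003], [-0.004, -0.002, -1.0]]
ft_force: [-0.2, -0.7, 0.3]
grip_width: 0.0852
gripper_force: 0.0
```

```bash
python3 log.py
python3 - <<'E'
from h import *
d=grab('wrist'); save(d,'w2')
E
```

```text
{'time_s': 3.65, 'q': [-29.1331, 43.1827, 63.0433, 0.0273, 74.0228, 65.0108], 'position': [0.6464, -0.2256, 0.0673], 'tool_rot': [[0.9974, -0.0724, -0.0036], [-0.0724, -0.9974, 0.0025], [-0.0037, -0.0022, -1.0]], 'ft_force': [-0.2126, -0.675, 0.297], 'grip_width': 0.0852}
```

View pics/w2.png

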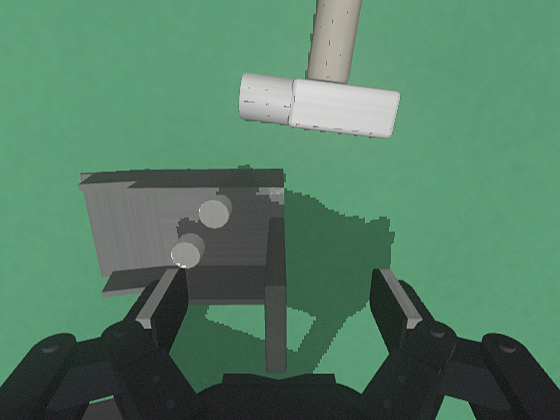

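The tab (276, 218–372) stands midway between the pads at (160,300) and (395,300). Closing now.

Emit:
{"api": "apply_moves", "payload": {
  "series": [
    [0, 0, 0, 0, 0, 0, 0],
    [0, 0, 0, 0, 0, 0, 0],
    [0, 0, 0, 0, 0, 0, 0],
    [0, 0, 0, 0, 0, 0, 0],
    [0, 0, 0, 0, 0, 0, 0],
    [0, 0, 0, 0, 0, 0, 0]
  ],
  "grip_force": 110
}}

```text
time_s: 4.45
position: [0.6476, -0.2251, 0.0697]
tool_rot: [[0.997, -0.072, 0.001], [-0.072, -0.997, -0.0], [0.001, 0.0, -1.0]]
ft_force: [0.2, 1.1, 3.7]
grip_width: 0.0069
gripper_force: 108.1
```

Emit:
{"api": "apply_moves", "payload": {
  "series": [
    [0, 0, -5, 0, 0, 0, 0],
    [0, 0, -10, 0, 0, 0, 0],
    [0, 0, -20, 0, 0, 0, 0],
    [0, 0, -30, 0, 0, 0, 0],
    [0, 0, -30, 0, 0, 0, 0],
    [0, 0, -30, 0, 0, 0, 0],
    [0, 0, -30, 0, 0, 0, 0],
    [0, 0, -30, 0, 0, 0, 0],
    [0, 0, -25, 0, 0, 0, 0],
    [0, 0, -15, 0, 0, 0, 0],
    [0, 0, 0, 0, 0, 0, 0],
    [0, 0, 0, 0, 0, 0, 0]
  ]
}}

```text
time_s: 5.95
position: [0.6471, -0.2251, 0.2934]
tool_rot: [[0.997, -0.072, -0.002], [-0.072, -0.997, 0.001], [-0.002, -0.001, -1.0]]
ft_force: [0.4, 1.0, -3.0]
grip_width: 0.0072
gripper_force: 107.3
```

```bash
python3 log.py
python3 - <<'E'
from h import *
d=grab('wrist'); np.save('w3_P.npy',pts(d)); a=d['frame']
e=grab('scene'); np.save('s3_P.npy',pts(e)); cv2.imwrite('pics/w3.png',np.hstack([cv2.resize(a,(400,300)),cv2.resize(e['frame'],(400,300))])[:,:,::-1])
E
```

```text
{'time_s': 5.95, 'q': [-29.051, 35.2847, 41.1187, -0.0044, 103.6942, 65.0788], 'position': [0.6471, -0.2251, 0.2934], 'tool_rot': [[0.9974, -0.072, -0.0015], [-0.072, -0.9974, 0.0008], [-0.0016, -0.0007, -1.0]], 'ft_force': [0.3522, 1.0265, -3.0401], 'grip_width': 0.0072}
```

View pics/w3.png

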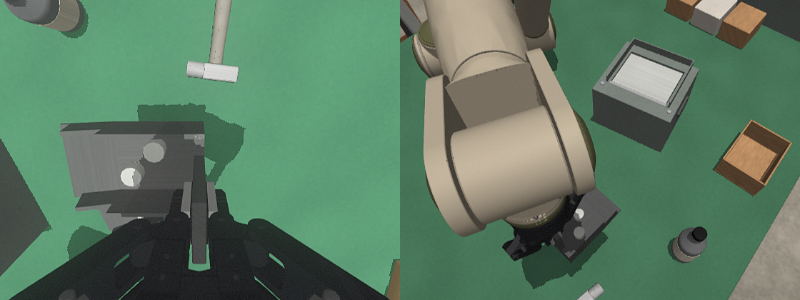

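The left view shows the pan clamped by its tab, held level, with both slugs in it at (130,176) and (153,152) in the half-size picture. I'll measure the pan in the tool frame.

Run:
```python
import numpy as np, json, cv2
s=json.loads(open('log.jsonl').readlines()[-1]); R=np.array(s['tool_rot']); t=np.array(s['position'])
P=(np.load('w3_P.npy')-t)@R*1000  # tool coords
# expected pan coords: px = toolY+50, py = toolX, pz = 88-18.7 - toolZ  (approx)
X=np.stack([P[...,1]+50,P[...,0],69.3-P[...,2]],-1).reshape(-1,3); X=X[~np.isnan(X).any(1)]
k=X[(np.abs(X[:,1])<30)&(X[:,0]>-25)&(X[:,0]<35)&(X[:,2]>-8)&(X[:,2]<9)]
A=np.c_[k[:,0],k[:,1],np.ones(len(k))]; c,*_=np.linalg.lstsq(A,k[:,2],rcond=None); r=k[:,2]-A@c; m=np.abs(r)<1.5; c,*_=np.linalg.lstsq(A[m],k[m,2],rcond=None)
print('floor',len(k),m.sum(),'slope x,y deg',np.degrees(c[:2]).round(2),'z at 0',c[2].round(2),'(exp 4)')
k=X[(np.abs(X[:,1])<40)&(X[:,2]>-5)&(X[:,2]<20)&(X[:,0]<-40)&(X[:,0]>-95)]
print('lip x min',np.percentile(k[:,0],[0.5,1,2]).round(1),'z there',np.median(k[k[:,0]<np.percentile(k[:,0],4),2]).round(1),'y range',np.percentile(k[:,1],[1,99]).round(1))
S=(np.load('s3_P.npy')-t)@R*1000
Y=np.stack([S[...,1]+50,S[...,0],69.3-S[...,2]],-1).reshape(-1,3); Y=Y[~np.isnan(Y).any(1)]
k=Y[(np.abs(Y[:,1])<45)&(Y[:,2]>-8)&(Y[:,2]<20)&(Y[:,0]<-40)&(Y[:,0]>-95)]
print('scene lip',len(k),np.percentile(k[:,0],[0.5,1,2]).round(1) if len(k) else '',np.median(k[k[:,0]<np.percentile(k[:,0],4),2]).round(1) if len(k) else '')
```

```text
floor 3969 3858 slope x,y deg [ 0.01 -0.02] z at 0 4.71 (exp 4)
lip x min [-74.4 -74.1 -73.8] z there 13.6 y range [-34.5  36.1]
scene lip 1143 [-72.2 -71.9 -71.5] 11.4
```

```bash
cat > go.py <<'E'
from rows import *
from rig import telemetry
s=telemetry.observe(); h=hinge(); Rc=Rz(BY)
def pose(a,up,t): return toolpose(lip_origin(h+Rc@[-a,0,up],panR(BY,t)),panR(BY,t),1)
E
python3 - <<'E'
from go import *
P,R=pose(-.05,.08,0)
rows(s['position'],s['tool_rot'],[(P,R,14)],0)
E
```

```text
14 rows; max mm 19.3 max deg 1.1
[[-8.3, -17.4, 0.5, 0.0, 0.0, -1.0, 0.0], [-7.9, -17.5, 0.4, 0.0, 0.0, -1.1, 0.0], [-7.6, -17.6, 0.5, 0.0, 0.0, -1.0, 0.0], [-7.3, -17.8, 0.4, 0.0, 0.0, -1.1, 0.0], [-7.0, -18.0, 0.5, 0.0, 0.0, -1.0, 0.0], [-6.7, -18.0, 0.4, 0.0, 0.0, -1.0, 0.0], [-6.3, -18.2, 0.5, 0.0, 0.0, -1.1, 0.0], [-6.0, -18.2, 0.4, 0.0, 0.1, -1.0, 0.0], [-5.6, -18.4, 0.5, 0.0, 0.0, -1.0, 0.0], [-5.4, -18.5, 0.4, 0.0, 0.0, -1.1, 0.0], [-5.0, -18.6, 0.5, 0.0, 0.0, -1.0, 0.0], [-4.6, -18.6, 0.4, 0.0, 0.0, -1.1, 0.0], [-4.4, -18.8, 0.5, -0.1, 0.0, -1.0, 0.0], [-3.9, -18.8, 0.4, 0.0, 0.0, -1.0, 0.0]]
end [0.5494 0.0258 0.2873]
```

Emit:
{"api": "apply_moves", "payload": {
  "series": [
    [-4, -9, 0, 0, 0, -0.5, 0],
    [-8, -17, 0, 0, 0, -1, 0],
    [-8, -17.5, 0, 0, 0, -1, 0],
    [-8, -17.5, 0, 0, 0, -1, 0],
    [-7, -18, 0, 0, 0, -1, 0],
    [-7, -18, 0, 0, 0, -1, 0],
    [-7, -18, 0, 0, 0, -1, 0],
    [-6, -18, 0, 0, 0, -1, 0],
    [-6, -18, 0, 0, 0, -1, 0],
    [-6, -18.5, 0, 0, 0, -1, 0],
    [-5, -18.5, 0, 0, 0, -1, 0],
    [-5, -18.5, 0, 0, 0, -1, 0]
  ]
}}

```text
time_s: 7.55
position: [0.5657, -0.0187, 0.2943]
tool_rot: [[0.992, 0.129, -0.0], [0.129, -0.992, 0.0], [-0.0, -0.0, -1.0]]
ft_force: [-0.6, 0.7, -3.1]
grip_width: 0.0067
gripper_force: 107.4
```

Emit:
{"api": "apply_moves", "payload": {
  "series": [
    [-4, -18.5, 0, 0, 0, -1, 0],
    [-3, -14, 0, 0, 0, -1, 0],
    [-2, -9, 0, 0, 0, -1, 0],
    [0, -5, 0, 0, 0, -0.5, 0],
    [0, 0, 0, 0, 0, 0, 0],
    [0, 0, 0, 0, 0, 0, 0]
  ]
}}

```text
time_s: 8.3
position: [0.5507, 0.0245, 0.2942]
tool_rot: [[0.982, 0.188, -0.0], [0.188, -0.982, -0.0], [-0.0, 0.0, -1.0]]
ft_force: [-0.4, -0.5, -2.5]
grip_width: 0.0064
gripper_force: 107.6
```

```bash
python3 log.py
python3 - <<'E'
from h import *
ims=[]
for n in('wrist','scene'):
    d=grab(n); np.save(n[0]+'4_P.npy',pts(d)); ims.append(cv2.resize(d['frame'],(400,300)))
cv2.imwrite('pics/w4.png',np.hstack(ims)[:,:,::-1])
E
python3 - <<'E'
from go import *
P,R=pose(-.05,.08,0)
rows(s['position'],s['tool_rot'],[(P,R,1)],0)
E
```

```text
{'time_s': 8.3, 'q': [-9.7619, 19.8773, 66.9591, -0.0072, 93.1645, 69.3993], 'position': [0.5507, 0.0245, 0.2942], 'tool_rot': [[0.9822, 0.188, -0.0], [0.188, -0.9822, -0.0001], [-0.0001, 0.0001, -1.0]], 'ft_force': [-0.3792, -0.4644, -2.5181], 'grip_width': 0.0064}
1 rows; max mm 7.2 max deg 0.4
[[-1.0, -1.5, 7.0, 0.0, 0.0, 0.4, 0.0]]
end [0.5494 0.0257 0.2873]
```

View pics/w4.png

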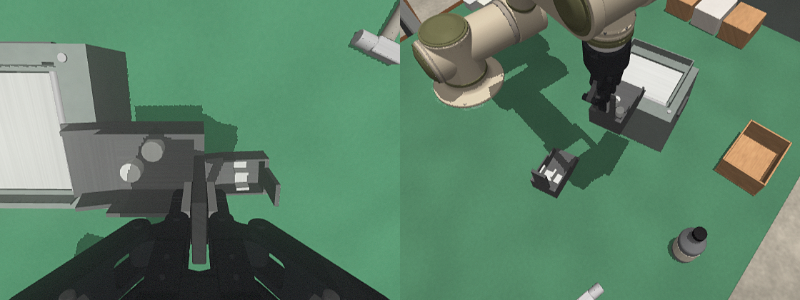

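The wrist view shows the pan over the bin's open side, with the slugs at (130,172) and (152,148). The bin's +x edge runs near half-size x≈90 and its +y edge near row 43. The stock pan is untouched. I'll refine the bin from this depth map.

Run:
```python
from plan import *
P=np.load('w4_P.npy').reshape(-1,3); P=P[~np.isnan(P).any(1)]
B=np.c_[(P[:,:2]-HC)@Rz(BY)[:2,:2],P[:,2]]*1000
t=B[(B[:,2]>143)&(B[:,2]<158)&(np.abs(B[:,0])<125)&(np.abs(B[:,1])<130)]
print(len(t),'z',np.median(t[:,2]).round(1))
# +x edge for y bins, +y edge for x bins
ys=np.arange(60,105,5); xe=np.array([t[np.abs(t[:,1]-y)<2.5,0].max() for y in ys]); print('x edge',xe.round(1),np.polyfit(ys,xe,1).round(3))
xs=np.arange(30,95,8); ye=np.array([t[np.abs(t[:,0]-x)<4,1].max() for x in xs]); print('y edge',ye.round(1),np.polyfit(xs,ye,1).round(3))
```

```text
24250 z 151.2
x edge [98.9 99.3 99.4 99.1 99.3 99.1 98.9 99.2 99.2] [-1.0000e-03  9.9189e+01]
y edge [109.8 109.8 109.8 109.9 110.  109.3 109.4 109.5 109.5] [-7.00000e-03  1.10062e+02]
```

Run:
```python
from go import *
P1,R1=pose(.085,.05,10)
P2,R2=pose(.085,.006,15)
rows(s['position'],s['tool_rot'],[(P1,R1,10),(P2,R2,4)],0)
```

```text
14 rows; max mm 15.0 max deg 1.3
[[0.0, -14.8, 1.6, -1.0, 0.0, 0.0, 0.0], [0.0, -14.9, 1.4, -1.0, 0.0, 0.1, 0.0], [0.0, -14.9, 1.1, -1.0, 0.0, 0.0, 0.0], [0.0, -14.9, 0.9, -1.0, 0.0, 0.1, 0.0], [-0.1, -14.9, 0.5, -1.0, 0.0, 0.0, 0.0], [0.0, -14.9, 0.4, -1.0, 0.0, 0.1, 0.0], [-0.1, -14.9, 0.0, -1.0, 0.0, 0.0, 0.0], [0.0, -15.0, -0.1, -1.0, 0.0, 0.0, 0.0], [-0.1, -14.9, -0.5, -1.0, 0.0, 0.1, 0.0], [-0.1, -14.9, -0.7, -1.0, 0.0, 0.0, 0.0], [0.0, -3.3, 8.2, -1.2, 0.0, 0.0, 0.0], [0.0, -3.4, 8.1, -1.3, 0.0, 0.0, 0.0], [0.0, -3.6, 8.0, -1.2, 0.0, 0.0, 0.0], [0.0, -3.8, 8.0, -1.3, 0.0, 0.0, 0.0]]
end [0.5216 0.1772 0.2434]
```

Emit:
{"api": "apply_moves", "payload": {
  "series": [
    [0, -8, 1, -0.5, 0, 0, 0],
    [0, -15, 1.5, -1, 0, 0.1, 0],
    [0, -15, 1, -1, 0, 0.1, 0],
    [0, -15, 1, -1, 0, 0.1, 0],
    [0, -15, 0.5, -1, 0, 0.1, 0],
    [0, -15, 0.5, -1, 0, 0, 0],
    [0, -15, 0, -1, 0, 0, 0],
    [0, -15, 0, -1, 0, 0, 0],
    [0, -15, -0.5, -1, 0, 0, 0],
    [0, -12, -0.5, -1, 0, 0, 0],
    [0, -8, -0.5, -0.5, 0, 0, 0],
    [0, 0, 0, 0, 0, 0, 0]
  ]
}}

```text
time_s: 9.9
position: [0.5233, 0.1703, 0.2788]
tool_rot: [[0.983, 0.18, 0.032], [0.183, -0.968, -0.171], [0.0, 0.174, -0.985]]
ft_force: [0.1, -0.4, -3.3]
grip_width: 0.007
gripper_force: 107.4
```

```bash
python3 log.py
python3 - <<'E'
from go import *
print(np.linalg.norm(fk(s['q'],fit())[0]-s['position']))
way=[(*pose(.085,.006,15),4)]
P,R=rows(s['position'],s['tool_rot'],way,0)
for n in (12,):
    w=[]
    for f in np.linspace(0,1,n+1)[1:]:
        w.append((*pose(.085-.025*f,.006-.071*f,15+46*f),1))
    rows(P,R,w,0)
E
```

```text
{'time_s': 9.9, 'q': [10.4257, 21.1016, 68.2212, -10.0086, 90.6432, 89.79], 'position': [0.5233, 0.1703, 0.2788], 'tool_rot': [[0.9832, 0.1798, 0.0319], [0.1826, -0.9682, -0.1708], [0.0001, 0.1738, -0.9848]], 'ft_force': [0.1212, -0.4298, -3.338], 'grip_width': 0.007}
7.675721353557727e-05
4 rows; max mm 9.0 max deg 1.3
[[-0.1, -3.3, 8.4, -1.2, 0.0, 0.0, 0.0], [-0.1, -3.5, 8.3, -1.3, 0.0, 0.1, 0.0], [-0.2, -3.7, 8.2, -1.2, 0.0, 0.0, 0.0], [-0.1, -3.8, 8.2, -1.3, 0.0, 0.0, 0.0]]
end [0.5215 0.1772 0.2434]
12 rows; max mm 8.6 max deg 3.9
[[0.0, -3.7, -1.9, -3.8, 0.0, 0.0, 0.0], [0.0, -4.0, -1.9, -3.9, 0.0, 0.0, 0.0], [0.0, -4.5, -1.9, -3.8, 0.0, 0.0, 0.0], [0.0, -4.8, -2.0, -3.8, 0.0, 0.0, 0.0], [0.0, -5.3, -2.0, -3.9, 0.0, 0.0, 0.0], [0.0, -5.8, -2.1, -3.8, 0.0, 0.0, 0.0], [0.0, -6.1, -2.2, -3.8, 0.0, 0.0, 0.0], [0.0, -6.5, -2.3, -3.9, 0.0, 0.0, 0.0], [0.0, -6.8, -2.6, -3.8, 0.0, 0.0, 0.0], [0.0, -7.3, -2.7, -3.8, 0.0, 0.0, 0.0], [0.0, -7.6, -3.0, -3.9, 0.0, 0.0, 0.0], [0.0, -8.0, -3.2, -3.8, 0.0, 0.0, 0.0]]
end [0.5089 0.2461 0.2212]
```

Emit:
{"api": "apply_moves", "payload": {
  "series": [
    [-0.1, -3.5, 8.5, -1.2, 0, 0, 0],
    [-0.1, -3.5, 8.3, -1.2, 0, 0.1, 0],
    [-0.1, -3.5, 8, -1.3, 0, 0, 0],
    [-0.1, -4, 8, -1.3, 0, 0, 0],
    [0, 0, 0, 0, 0, 0, 0],
    [0, 0, 0, 0, 0, 0, 0]
  ]
}}

```text
time_s: 10.65
position: [0.5218, 0.1771, 0.244]
tool_rot: [[0.984, 0.174, 0.048], [0.18, -0.95, -0.254], [0.001, 0.259, -0.966]]
ft_force: [-0.0, -0.4, -2.7]
grip_width: 0.0067
gripper_force: 107.5
```

```bash
python3 log.py
python3 - <<'E'
from go import *
w=[]
for f in np.linspace(0,1,7)[1:]:
    w.append((*pose(.085-.025*f,.006-.071*f,15+46*f),1))
rows(s['position'],s['tool_rot'],w,0)
E
```

```text
{'time_s': 10.65, 'q': [13.4401, 23.1029, 71.5909, -15.0098, 86.1891, 94.1903], 'position': [0.5218, 0.1771, 0.244], 'tool_rot': [[0.9836, 0.1737, 0.0478], [0.1802, -0.9502, -0.2543], [0.0012, 0.2587, -0.966]], 'ft_force': [-0.0378, -0.3916, -2.6616], 'grip_width': 0.0067}
6 rows; max mm 16.8 max deg 7.7
[[-0.3, -8.2, -3.0, -7.7, -0.1, 0.0, 0.0], [0.0, -9.4, -3.5, -7.6, 0.0, 0.0, 0.0], [0.0, -11.2, -3.7, -7.7, 0.0, 0.0, 0.0], [0.0, -12.7, -4.2, -7.7, 0.1, 0.0, 0.0], [0.0, -14.3, -4.8, -7.6, 0.0, 0.0, 0.0], [0.0, -15.8, -5.6, -7.7, 0.0, 0.0, 0.0]]
end [0.5089 0.2461 0.2212]
```

Emit:
{"api": "apply_moves", "payload": {
  "series": [
    [-0.2, -8.2, -3, -7.7, 0, 0, 0],
    [0, -9.4, -3.5, -7.6, 0, 0, 0],
    [0, -11.2, -3.7, -7.7, 0, 0, 0],
    [0, -12.7, -4.2, -7.7, 0, 0, 0],
    [0, -14.3, -4.8, -7.6, 0, 0, 0],
    [0, -15.8, -5.6, -7.7, 0, 0, 0],
    [0, 0, 0, 0, 0, 0, 0],
    [0, 0, 0, 0, 0, 0, 0],
    [0, 0, 0, 0, 0, 0, 0],
    [0, 0, 0, 0, 0, 0, 0]
  ]
}}

```text
time_s: 11.9
position: [0.5092, 0.2461, 0.222]
tool_rot: [[0.984, 0.085, 0.158], [0.18, -0.482, -0.858], [0.003, 0.872, -0.489]]
ft_force: [-0.8, 6.1, -1.5]
grip_width: 0.0065
gripper_force: 108.5
```

```bash
python3 log.py
python3 - <<'E'
from h import *
ims=[]
for n in('wrist','scene'):
    d=grab(n); np.save(n[0]+'5_P.npy',pts(d)); f=d['frame']
    if n=='scene': f=cv2.resize(f[0:210,220:500],(560,420))
    ims.append(cv2.resize(f,(400,300)))
cv2.imwrite('pics/w5.png',np.hstack(ims)[:,:,::-1])
E
```

```text
{'time_s': 11.9, 'q': [34.6822, 39.5992, 66.4659, -54.4252, 102.0443, 116.57], 'position': [0.5092, 0.2461, 0.222], 'tool_rot': [[0.9837, 0.0851, 0.1583], [0.1797, -0.4815, -0.8578], [0.0032, 0.8723, -0.489]], 'ft_force': [-0.7631, 6.063, -1.5421], 'grip_width': 0.0065}
```

View pics/w5.png

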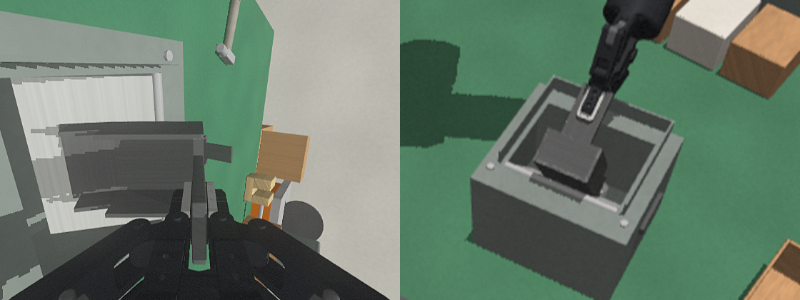

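The wrist view shows the pan empty: its floor spans half-size px (60–200, 125–215) and no slugs are visible on the pan or on the open flap at left. The scene crop shows the pan's lip down in the mouth. I'll draw out by reversing the path.

Run:
```python
from go import *
w=[]
for f in np.linspace(1,0,9)[1:]:
    w.append((*pose(.085-.025*f,.010-.075*f,15+46*f),1))
w.append((*pose(.085,.055,5),4))
P,R=rows(s['position'],s['tool_rot'],w,0)
rows(P,R,[(*pose(-.05,.075,0),6)],0)
```

```text
12 rows; max mm 12.5 max deg 5.8
[[-0.3, 11.1, 5.7, 5.5, -0.1, -0.2, 0.0], [0.0, 11.1, 4.8, 5.7, 0.0, 0.0, 0.0], [0.1, 10.2, 4.3, 5.8, 0.0, 0.0, 0.0], [0.0, 9.3, 3.7, 5.7, 0.0, 0.0, 0.0], [0.0, 8.5, 3.4, 5.8, 0.0, 0.0, 0.0], [0.0, 7.4, 3.2, 5.7, 0.0, 0.0, 0.0], [0.0, 6.5, 2.9, 5.8, 0.0, 0.0, 0.0], [0.0, 5.6, 2.8, 5.7, 0.0, 0.0, 0.0], [0.0, 4.9, -5.3, 2.5, 0.0, 0.0, 0.0], [0.0, 4.7, -5.4, 2.5, 0.0, 0.0, 0.0], [0.0, 4.5, -5.7, 2.5, 0.0, 0.0, 0.0], [0.0, 4.1, -5.8, 2.5, 0.0, 0.0, 0.0]]
end [0.524  0.164  0.2728]
6 rows; max mm 23.5 max deg 0.9
[[0.0, 23.5, 0.5, 0.8, 0.0, 0.0, 0.0], [0.0, 23.4, 0.1, 0.9, 0.0, 0.0, 0.0], [0.0, 23.5, -0.2, 0.8, 0.0, 0.0, 0.0], [0.0, 23.5, -0.5, 0.9, 0.0, 0.0, 0.0], [0.0, 23.4, -0.9, 0.8, 0.0, 0.0, 0.0], [0.0, 23.5, -1.3, 0.8, 0.0, 0.0, 0.0]]
end [0.5493 0.0257 0.2823]
```

Emit:
{"api": "apply_moves", "payload": {
  "series": [
    [-0.3, 11.1, 5.7, 5.5, -0.1, -0.2, 0],
    [0, 11.1, 4.8, 5.7, 0, 0, 0],
    [0.1, 10.2, 4.3, 5.8, 0, 0, 0],
    [0, 9.3, 3.7, 5.7, 0, 0, 0],
    [0, 8.5, 3.4, 5.8, 0, 0, 0],
    [0, 7.4, 3.2, 5.7, 0, 0, 0],
    [0, 6.5, 2.9, 5.8, 0, 0, 0],
    [0, 5.6, 2.8, 5.7, 0, 0, 0],
    [0, 5, -5.5, 2.5, 0, 0, 0],
    [0, 4.5, -5.5, 2.5, 0, 0, 0],
    [0, 4.5, -5.5, 2.5, 0, 0, 0],
    [0, 4, -6, 2.5, 0, 0, 0]
  ]
}}

```text
time_s: 13.5
position: [0.5238, 0.1633, 0.2742]
tool_rot: [[0.984, 0.178, 0.016], [0.179, -0.98, -0.089], [-0.0, 0.091, -0.996]]
ft_force: [-0.1, 0.2, -3.1]
grip_width: 0.0067
gripper_force: 107.8
```

Emit:
{"api": "apply_moves", "payload": {
  "series": [
    [0, 12, 0, 0.8, 0, 0, 0],
    [0, 23.5, 0, 0.9, 0, 0, 0],
    [0, 23.5, 0, 0.8, 0, 0, 0],
    [0, 23.5, -0.5, 0.8, 0, 0, 0],
    [0, 23.5, -1, 0.8, 0, 0, 0],
    [0, 20, -1, 0.8, 0, 0, 0],
    [0, 14, 0, 0, 0, 0, 0],
    [0, 0, 0, 0, 0, 0, 0],
    [0, 0, 0, 0, 0, 0, 0]
  ]
}}

```text
time_s: 14.62
position: [0.5488, 0.0275, 0.2819]
tool_rot: [[0.984, 0.181, -0.002], [0.181, -0.983, -0.007], [-0.003, 0.007, -1.0]]
ft_force: [-0.1, 0.1, -2.9]
grip_width: 0.0066
gripper_force: 107.9
```

```bash
python3 log.py
python3 - <<'E'
from h import *; from plan import HC,BY,Rz
ims=[]
for n in('wrist','top'):
    d=grab(n); P=pts(d); np.save(n[0]+'6_P.npy',P); f=d['frame']
    ims.append(cv2.resize(f,(400,300)))
    P=P.reshape(-1,3); P=P[~np.isnan(P).any(1)]; B=np.c_[(P[:,:2]-HC)@Rz(BY)[:2,:2],P[:,2]]*1000
    k=B[(abs(B[:,1])<70)&(B[:,0]>-58)&(B[:,0]<30)&(B[:,2]<200)]
    if n=='top': print('flap z',len(k),np.percentile(k[:,2],[1,5,50,95,99]).round(1))
cv2.imwrite('pics/w6.png',np.hstack(ims)[:,:,::-1])
s=d['s']; R=np.array(s['tool_rot']); t=np.array(s['position'])
P=(np.load('w6_P.npy')-t)@R*1000
X=np.stack([P[...,1]+50,P[...,0],69.3-P[...,2]],-1).reshape(-1,3); X=X[~np.isnan(X).any(1)]
k=X[(np.abs(X[:,1])<30)&(X[:,0]>-25)&(X[:,0]<35)&(X[:,2]>-8)&(X[:,2]<12)]
A=np.c_[k[:,0],k[:,1],np.ones(len(k))]
for _ in range(3):
    c,*_=np.linalg.lstsq(A,k[:,2],rcond=None); m=np.abs(k[:,2]-A@c)<2; A,k=A[m],k[m]
print('floor',len(k),np.degrees(c[:2]).round(2),c[2].round(2))
E
```

```text
{'time_s': 14.625, 'q': [-9.2681, 20.0734, 68.6514, -0.4362, 91.3127, 70.3061], 'position': [0.5488, 0.0275, 0.2819], 'tool_rot': [[0.9835, 0.1808, -0.0019], [0.1808, -0.9835, -0.0074], [-0.0032, 0.0069, -1.0]], 'ft_force': [-0.1155, 0.1296, -2.917], 'grip_width': 0.0066}
flap z 3430 [145.1 147.8 150.1 152.4 153.3]
floor 5534 [0.05 0.06] 4.74
```

View pics/w6.png

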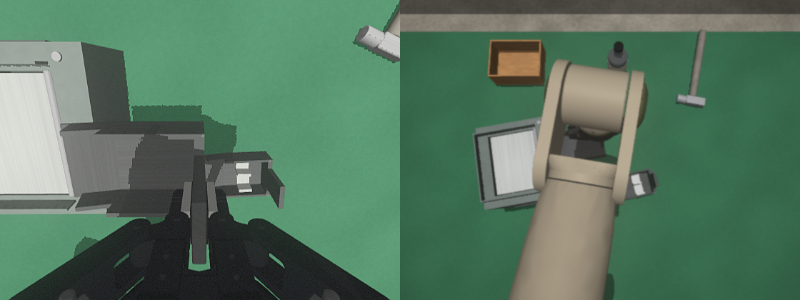

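The flap is shut (median z 150 mm), the pan is empty and unslipped, and the stock pan is untouched at half-size px (641,184) in the top view. I'll return the pan to its original spot.

Run:
```python
from go import *
R=np.stack([[.9974,-.0723,0],[-.0723,-.9974,0],[0,0,-1]],1)
P=np.array([.6474,-.2251,.20])
a,b=rows(s['position'],s['tool_rot'],[(P+[0,0,.07],R,12)],0)
rows(a,b,[(P,R,3),(np.array([.6474,-.2251,.080]),R,6)],0)
```

```text
12 rows; max mm 22.7 max deg 1.3
[[4.3, 22.2, 1.1, 0.0, 0.0, 1.2, 0.0], [4.7, 22.1, 1.2, 0.1, 0.0, 1.2, 0.0], [5.2, 22.0, 1.1, 0.0, 0.0, 1.2, 0.0], [5.6, 21.9, 1.1, 0.0, 0.0, 1.3, 0.0], [6.2, 21.8, 1.1, 0.1, 0.1, 1.2, 0.0], [6.6, 21.6, 1.0, 0.0, 0.0, 1.2, 0.0], [7.0, 21.5, 1.1, 0.0, 0.0, 1.2, 0.0], [7.5, 21.3, 1.1, 0.1, 0.0, 1.2, 0.0], [7.9, 21.2, 1.0, 0.0, 0.0, 1.2, 0.0], [8.4, 21.0, 1.1, 0.1, 0.0, 1.3, 0.0], [8.9, 20.8, 1.0, 0.0, 0.0, 1.2, 0.0], [9.3, 20.6, 0.9, 0.0, 0.0, 1.2, 0.0]]
end [ 0.6474 -0.2251  0.27  ]
9 rows; max mm 23.4 max deg 0.0
[[0.0, 0.0, 23.3, 0.0, 0.0, 0.0, 0.0], [0.0, 0.0, 23.4, 0.0, 0.0, 0.0, 0.0], [0.0, 0.0, 23.3, 0.0, 0.0, 0.0, 0.0], [0.0, 0.0, 20.0, 0.0, 0.0, 0.0, 0.0], [0.0, 0.0, 20.0, 0.0, 0.0, 0.0, 0.0], [0.0, 0.0, 20.0, 0.0, 0.0, 0.0, 0.0], [0.0, 0.0, 20.0, 0.0, 0.0, 0.0, 0.0], [0.0, 0.0, 20.0, 0.0, 0.0, 0.0, 0.0], [0.0, -0.1, 20.0, 0.0, 0.0, 0.0, 0.0]]
end [ 0.6474 -0.2251  0.08  ]
```

Emit:
{"api": "apply_moves", "payload": {
  "series": [
    [4.3, 22.2, 1.1, 0, 0, 1.2, 0],
    [4.7, 22.1, 1.1, 0.1, 0, 1.2, 0],
    [5.2, 22, 1.1, 0, 0, 1.2, 0],
    [5.6, 21.9, 1.1, 0, 0, 1.3, 0],
    [6.2, 21.8, 1.1, 0.1, 0.1, 1.2, 0],
    [6.6, 21.6, 1.1, 0, 0, 1.2, 0],
    [7, 21.5, 1.1, 0, 0, 1.2, 0],
    [7.5, 21.3, 1.1, 0.1, 0, 1.2, 0],
    [7.9, 21.2, 1, 0, 0, 1.2, 0],
    [8.4, 21, 1, 0.1, 0, 1.3, 0],
    [8.9, 20.8, 1, 0, 0, 1.2, 0],
    [9.3, 20.6, 1, 0, 0, 1.2, 0]
  ]
}}

```text
time_s: 16.23
position: [0.6478, -0.2273, 0.2697]
tool_rot: [[0.997, -0.075, -0.001], [-0.075, -0.997, -0.0], [-0.001, 0.0, -1.0]]
ft_force: [-0.4, 0.4, -3.1]
grip_width: 0.0064
gripper_force: 107.9
```

Emit:
{"api": "apply_moves", "payload": {
  "series": [
    [0, 0, 10, 0, 0, 0, 0],
    [0, 0, 20, 0, 0, 0, 0],
    [0, 0, 23, 0, 0, 0, 0],
    [0, 0, 23, 0, 0, 0, 0],
    [0, 0, 23, 0, 0, 0, 0],
    [0, 0, 23, 0, 0, 0, 0],
    [0, 0, 23, 0, 0, 0, 0],
    [0, 0, 20, 0, 0, 0, 0],
    [0, 0, 15, 0, 0, 0, 0],
    [0, 0, 10, 0, 0, 0, 0],
    [0, 0, 0, 0, 0, 0, 0],
    [0, 0, 0, 0, 0, 0, 0]
  ]
}}

```text
time_s: 17.73
position: [0.6476, -0.2261, 0.0808]
tool_rot: [[0.997, -0.073, 0.001], [-0.073, -0.997, -0.001], [0.001, 0.001, -1.0]]
ft_force: [0.1, 0.3, -2.8]
grip_width: 0.0067
gripper_force: 108.0
```

```bash
python3 log.py
python3 - <<'E'
from go import *
R=np.stack([[.9974,-.0723,0],[-.0723,-.9974,0],[0,0,-1]],1)
rows(s['position'],s['tool_rot'],[(np.array([.6474,-.2251,.0700]),R,4)],0)
E
```

```text
{'time_s': 17.725, 'q': [-29.0944, 42.4061, 62.2523, -0.0345, 75.2795, 65.1179], 'position': [0.6476, -0.2261, 0.0808], 'tool_rot': [[0.9973, -0.0733, 0.0007], [-0.0733, -0.9973, -0.001], [0.0007, 0.001, -1.0]], 'ft_force': [0.0517, 0.3342, -2.8493], 'grip_width': 0.0067}
4 rows; max mm 2.7 max deg 0.1
[[-0.1, -0.2, 2.7, 0.0, 0.0, 0.0, 0.0], [0.0, -0.3, 2.7, 0.0, 0.0, 0.0, 0.0], [-0.1, -0.2, 2.7, 0.0, 0.0, 0.0, 0.0], [-0.1, -0.3, 2.7, 0.1, 0.0, -0.1, 0.0]]
end [ 0.6474 -0.2251  0.07  ]
```

Emit:
{"api": "apply_moves", "payload": {
  "series": [
    [0, 0, 3, 0, 0, 0, 0],
    [0, 0, 3, 0, 0, 0, 0],
    [0, 0, 2.5, 0, 0, 0, 0],
    [0, 0, 1.5, 0, 0, 0, 0],
    [0, 0, 0.5, 0, 0, 0, 0],
    [0, 0, 0, 0, 0, 0, 0],
    [0, 0, 0, 0, 0, 0, 0]
  ]
}}

```text
time_s: 18.6
position: [0.6472, -0.226, 0.0698]
tool_rot: [[0.997, -0.073, -0.0], [-0.073, -0.997, -0.001], [-0.0, 0.001, -1.0]]
ft_force: [-2.5, -0.3, 1.3]
grip_width: 0.007
gripper_force: 108.4
```

Contact with the bench (vertical force went from -2.8 to +1.3 N), so I'm releasing the pan and retreating.

Emit:
{"api": "apply_moves", "payload": {
  "series": [
    [0, 0, 0, 0, 0, 0, 0.3],
    [0, 0, 0, 0, 0, 0, 0.6],
    [0, 0, 0, 0, 0, 0, 1],
    [0, 0, 0, 0, 0, 0, 1],
    [0, 0, 0, 0, 0, 0, 1],
    [0, 0, 0, 0, 0, 0, 1],
    [0, 0, -10, 0, 0, 0, 1],
    [0, 0, -20, 0, 0, 0, 1],
    [0, 0, -30, 0, 0, 0, 1],
    [0, 0, -40, 0, 0, 0, 1],
    [0, 0, -40, 0, 0, 0, 1],
    [0, 0, 0, 0, 0, 0, 1]
  ]
}}

```text
time_s: 20.1
position: [0.6483, -0.2263, 0.2141]
tool_rot: [[0.997, -0.073, 0.006], [-0.073, -0.997, -0.004], [0.007, 0.004, -1.0]]
ft_force: [-0.6, 0.1, -0.6]
grip_width: 0.0856
gripper_force: 0.0
```

Emit:
{"api": "apply_moves", "payload": {
  "series": [
    [-25, 25, -15, 0, 0, 0, 1],
    [-40, 40, -10, 0, 0, 0, 1],
    [-40, 40, 0, 0, 0, 0, 1],
    [-40, 40, 0, 0, 0, 0, 1],
    [-40, 40, 0, 0, 0, 0, 1],
    [-25, 25, 0, 0, 0, 0, 1],
    [0, 0, 0, 0, 0, 0, 1],
    [0, 0, 0, 0, 0, 0, 1]
  ]
}}

```text
time_s: 21.1
position: [0.4228, -0.4194, 0.2344]
tool_rot: [[0.997, -0.073, -0.001], [-0.073, -0.997, 0.0], [-0.001, -0.0, -1.0]]
ft_force: [0.1, 0.3, -0.5]
grip_width: 0.0856
gripper_force: 0.0
```

```bash
python3 log.py
python3 - <<'E'
from h import *
ims=[]
for n in('top','scene'):
    d=grab(n); P=pts(d); np.save(n+'_P.npy',P); ims.append(cv2.resize(d['frame'],(400,300)))
cv2.imwrite('pics/f.png',np.hstack(ims)[:,:,::-1])
E
python3 m.py | grep -E 'top|scene|scrap 0.0[35]|stock 0.0[35]|bin 0.142 0.158'
```

```text
{'time_s': 21.1, 'q': [-56.1336, 26.3596, 66.3461, -0.0196, 87.3339, 38.0589], 'position': [0.4228, -0.4194, 0.2344], 'tool_rot': [[0.9973, -0.0731, -0.0007], [-0.0731, -0.9973, 0.0004], [-0.0007, -0.0003, -1.0]], 'ft_force': [0.0846, 0.2653, -0.4621], 'grip_width': 0.0856}
top table z 0.0005941360361240156 table p5/95 [-0.75065477  0.00326522]
bin 0.142 0.158 11356 [508. 253.] [221.  201.2] 10.43 mean [504.6 249.6 150.2] zmax 0.158
scrap 0.038 0.05 270 [ 650.2 -172.1] [113.2  74.8] 86.19 mean [ 648.3 -193.8   44.2] zmax 0.05
scrap 0.055 0.12 224 [ 645.9 -224. ] [ 8.5 40.2] 86.62 mean [ 644.3 -222.1   93.2] zmax 0.1164
stock 0.038 0.05 231 [452.9 -67.4] [ 74.  114.1] 13.03 mean [459.2 -91.7  44.7] zmax 0.0499
stock 0.055 0.12 170 [ 464.6 -118.8] [39.6  8.4] 12.36 mean [ 464.3 -117.2   98.3] zmax 0.1162
scene table z -0.0006915301901960769 table p5/95 [-0.74660774  0.00203501]
bin 0.142 0.158 9294 [507.7 249.9] [220.7 205.8] 10.52 mean [513.7 243.6 148.8] zmax 0.1579
scrap 0.038 0.05 398 [ 651.  -178.2] [107.3  74.4] 85.83 mean [ 653.5 -195.8   43.6] zmax 0.0498
scrap 0.055 0.12 230 [ 647.6 -227.7] [ 8.2 39.7] 86.08 mean [ 650.2 -228.8  100.7] zmax 0.1137
stock 0.038 0.05 336 [457.  -85.9] [75.5 84.8] 12.77 mean [464.5 -94.6  43.2] zmax 0.0499
stock 0.055 0.12 341 [ 465.5 -122.6] [41.2  9. ] 13.55 mean [ 468.9 -124.    91.4] zmax 0.1137
```

View pics/f.png

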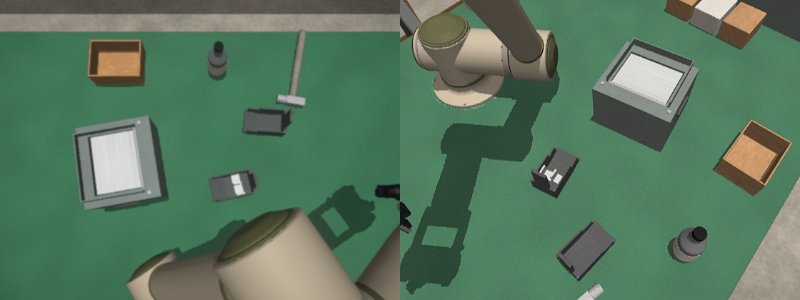

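The flap is shut, the empty scrap pan stands upright at (585,250), the stock pan at (555,172) still holds its cleats, no slugs are in sight, and the arm is clear.

```bash
python3 -c "
from rig import env; print(env.close_job())"
```

```text
the job is handed in; nothing more can be done
None
```

The job is handed in at about 21 s: both slugs left the pan through the flap, which I opened with the pan's lip (none visible anywhere in the final views), the flap is shut, the empty pan stands upright where it started, and the stock pan is untouched.

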